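# Move the tall circuit card from the open module to the bench stand

## Robot

A 7-joint arm with a two-finger parallel gripper is mounted at the origin on the work surface. World frame = base frame: x ahead of the robot, y to its left, z up, the work surface at z = 0. Lengths are in mm, angles in rad, forces in N, time in s.
With the tool pointing down it reaches from about 400 to 875 mm from the base axis. Payload 4.4 kg.
Tool frame: the origin (TCP) lies midway between the tips of the shut fingers; the grasp point (between the pads) lies 19 mm behind it; z points along the fingers, y is the direction in which the jaws open and shut (so a half turn about z gives the same grasp; the last joint's range is limited). The gripper opens to 85 mm and grips with 20 to 120 N. Pads are 22 mm wide; open, the fingers measure 114 mm over their backs; the gripper's body (76 mm by 85 mm) begins 54 mm behind the grasp point. The pads swing forward as they close: fully open they stand 13 mm farther back than shut.
Start: joints at [-1.262, 0.628, 0.038, 1.517, -0.027, 0.996, -0.02], TCP at [237.934, 604.901, 231.313] pointing down, gripper open.
Joint ranges: [-3.06, 3.06], [-0.37, 2.12], [-1.25, 1.32], [0.18, 2.47], [-1.1, 4.24], [0.23, 1.98], [-2.94, 2.94]. Speed limits (rad/s): [2.57, 2.57, 3.14, 3.14, 3.14, 3.14, 3.14].

## Interface

Orientations are given as [roll, pitch, yaw] about the fixed x, y, z axes, in that order (R = Rz(yaw) Ry(pitch) Rx(roll)).
In Python, from cell import * gives the robot as it stands. The module is installed in compiled form; this text tells all that it offers.
- The arm moves only by the tool move_arm, never from a script. Its argument "series" is a list of rows, each a list of 2 entries, a list of its own where there are three numbers: the shift along the tool's x, y, z in m, then the turn about the tool's z in rad. In form: [[[x, y, z], yaw], ...]. A call has 1 to 5 rows; each row is the pose to reach, as a shift and turn from the pose measured when the call began, along the tool's axes at that moment; what a row does not reach only later rows make up. A row lasts 1/8 s, in which the tool goes at most 62.5 mm and 10.7 degrees, less where a joint would pass 70% of its speed; a pose out of reach is approached as far as the arm can. A call with a gripper value outside its range is refused whole. "claw" is the opening, from 0 (shut) to 1 (fully open), set as the call begins (left out, the last holds). The fingers move at their own pace and stop on an object; the grip force is fixed at half the most. Time passes only in rows, so rows that repeat a pose let the fingers close. It gives the time, the measured TCP pose, the force and the opening at its end, in the units of the state.
- read_state(): the state, without advancing time (a new reading comes with each control period).
- get_image(name): name is "scene" or "side" or "wrist"; returns the picture (400x640x3 uint8, blue, green, red); there is no depth.
- camera_model(name): a dict with "fov_y" (degrees; the focal length in pixels is half the picture's height over the tangent of half this angle, whatever the lens; pixels are square), "cx", "cy" (the principal point, pixels), "pose" (4x4, takes a point from camera to world coordinates); the wrist camera has in their place "tool_from_camera" (4x4, takes a point from camera to tool coordinates, whose origin is the TCP and whose axes are the flange's). Camera axes: x right, y down, z forward; pixel columns grow to the right and rows downward; lengths in mm; the calibration is good to about 2 mm. A picture is of the moment at which its call begins: read the wrist's pose just before it. camera_model takes no time and is no camera call.
- finish_job(): hands the job in, once; it reports no verdict.
The state is a dict: "clock": time; "qpos": joint angles; "qd": joint speeds; "tau": joint torques, N m; "eef_pos": TCP position; "tool_rot": TCP orientation; "force": force on the tool from outside, world axes, zero at the start; "torque": the same for the moment, N m; "width": finger opening in mm.
Only numpy, scipy, OpenCV 4.12 (cv2) and the standard library are available. Lean on these libraries where they do the work, as an engineer would, in place of code of your own. Each camera call takes 0.05 s, during which the arm holds its last target. There are 200 camera calls.

## Task

Draw the tall circuit card straight up out of the open electronics module by the bar along its top edge, and stand it upright in the slot of the bench stand, lowered (not dropped) until it is fully home; either way round will do. Then let go of it. Leave the other three cards in their slots and do not disturb the bottle, screwdriver and jar.

Things in the scene. Friction and masses are not known exactly. Their poses are not given: they have to be found in the camera images.
- cage: Electronics module, cover off: fixed dark slate-blue open-topped housing, 160 (x) x 204 (y) x 80 mm high. Origin: centre of its underside, z up. Four card slots side by side at y = -67.5, -22.5, 22.5, 67.5 mm; cards' faces look along its y. Cards stand on a floor at z = 10 mm; ribs guide both ends of a card up to z = 70 mm (slot 7 mm wide), walls reach z = 80 mm.
- tall_card: The tall circuit card, about 0.12 kg, in any slot of the module: dark green board 120 mm long (its x), 4 mm thick (its y), with an aluminium pull bar along the top edge, 100 mm long, 12 mm thick, 20 mm high. 140 mm high with the bar (bar centre at z = 130 mm), 40 mm higher than the other cards. Origin: centre of its bottom edge, z up the board.
- card_a: One of three short circuit cards in the module, like the tall one but 100 mm high in all. Origin at the centre of its bottom edge, x along the board, z up. To be left in its slot.
- card_b: One of three short circuit cards in the module, like the tall one but 100 mm high in all. Origin at the centre of its bottom edge, x along the board, z up. To be left in its slot.
- card_c: One of three short circuit cards in the module, like the tall one but 100 mm high in all. Origin at the centre of its bottom edge, x along the board, z up. To be left in its slot.
- stand: Bench stand, fixed: steel base plate 190 (x) x 100 (y) x 12 mm with two grey plastic end guides, 67 mm high above the bench, facing each other along its x; together they form one upright card slot along x, over the middle of the plate. Origin: centre of its underside, z up.
- stand_slot (a point): Centre of the floor of the stand's slot, 12 mm above the bench, where the centre of the card's bottom edge belongs; x along the slot, z up. Slot 8 mm wide, 126 mm long between its end walls, open in the middle (82 mm between the guides). Guides rise straight to 44 mm above the slot floor, then flare to a mouth about 26 mm wide at 55 mm.
- solvent_bottle: Clear glass bottle with a blue cap, 56 mm diameter, 100 mm high, upright; origin at the centre of its underside. Not to be disturbed.
- screwdriver: Screwdriver lying on the bench, 190 mm long along its x; not to be disturbed.
- screw_jar: White plastic jar, 60 mm diameter, 70 mm high; origin at the centre of its underside. Not to be disturbed.
There are look-alikes about, which are no part of the job. What is shaped like the tall_card but pink or red is not meant.

How it is judged (in metres and radians):
On the way:
1. the tall card is held by the fingers, upright, with its bottom edge drawn up above the module's walls (z of tall_card in the frame of cage above 0.082 m and angle between tall_card's own z axis and vertical below 0.35 rad and contact force between the fingers and tall_card above 1 N), for 0.1 s.
At the end, for the whole second after the job is handed in: Tall card released and at rest in the stand: bottom edge within 5 mm of the slot floor, its centre within 9 mm of the slot centre, upright within 0.13 rad, along the slot within 0.09 rad. Short cards within 12 mm, bottle, screwdriver and jar within 30 mm of their starts (z of tall_card in the frame of stand_slot between -0.005 and 0.005 m and horizontal distance between tall_card and stand_slot below 0.009 m and angle between the x axis of tall_card and the x axis of stand_slot, either way round below 0.09 rad and angle between tall_card's own z axis and vertical below 0.13 rad and linear speed of tall_card below 0.02 m/s and distance of each of card_a, card_b, card_c from where it was at the start of the episode below 0.012 m and distance of each of solvent_bottle, screwdriver, screw_jar from where it was at the start of the episode below 0.03 m); the robot touches nothing.
It fails at once if the tall card is dropped or slammed into the stand (faster than 0.45 m/s) (horizontal distance between tall_card and stand_slot below 0.03 m and z of tall_card in the frame of stand_slot below 0.055 m and linear speed of tall_card above 0.45 m/s).
It fails at once if a short card is pulled up or shifted by more than 20 mm (distance of any of card_a, card_b, card_c from where it was at the start of the episode above 0.02 m).
It fails at once if the bottle, screwdriver or jar is moved by more than 30 mm (distance of any of solvent_bottle, screwdriver, screw_jar from where it was at the start of the episode above 0.03 m).
It also fails if it takes over 45 s, if anything falls off the work surface, if the arm or the gripper's body presses on something with over 40 N, if the wrist force passes 120 N, or if a joint passes its speed limit or range.

## Working session

There is one attempt and no reset: what is moved stays moved. The work goes in short steps, Python scripts to look and compute and a tool call to move; the robot and the scene stay as the last step left them, time stands still between calls to the robot, and variables do not carry over. Pictures are saved under pics/ and viewed, about 8 in all and at most 12, crops included, and the job is handed in when it is done.

Besides the shell and the picture viewer there is one more tool, called after "Call:" in YAML: its name, and indented under it one key for each argument. move_arm: Moves the arm, as the interface text tells. Its arguments: {"type":"object","properties":{"series":{"type":"array"},"claw":{"type":"number"}},"required":["series"]}

```bash
mkdir -p pics; python3 - <<'E'
from cell import *
import cv2
s=read_state();print({k:s[k] for k in('clock','eef_pos','tool_rot','width')})
for n in('scene','side'):
    cv2.imwrite(f'pics/{n}0.png',get_image(n))
for n in('scene','side','wrist'):print(n,camera_model(n))
E
```

```text
{'clock': 0.0, 'eef_pos': array([237.67034381, 604.30901096, 230.38420782]), 'tool_rot': array([-3.13967244e+00,  5.67682289e-06,  2.76686168e+00]), 'width': 85.48644212510116}
scene {'fov_y': 44.5411263497846, 'cx': 324.13795413452834, 'cy': 188.40736018177896, 'pose': array([[ 3.03479237e-01,  6.90551493e-01, -6.56535596e-01,
         1.31532370e+03],
       [ 9.52810490e-01, -2.14693768e-01,  2.14613038e-01,
        -3.11271920e+02],
       [ 7.24725275e-03, -6.90684604e-01, -7.23119807e-01,
         8.81106382e+02],
       [ 0.00000000e+00,  0.00000000e+00,  0.00000000e+00,
         1.00000000e+00]])}
side {'fov_y': 43.602124323549184, 'cx': 326.94750571418916, 'cy': 198.9136295601582, 'pose': array([[ 9.64853564e-01, -1.44822627e-01,  2.19280657e-01,
         2.55247711e+02],
       [-2.62753576e-01, -5.45191996e-01,  7.96069247e-01,
        -1.11246826e+03],
       [ 4.26121944e-03, -8.25707027e-01, -5.64083104e-01,
         7.73003522e+02],
       [ 0.00000000e+00,  0.00000000e+00,  0.00000000e+00,
         1.00000000e+00]])}
wrist {'fov_y': 69.17608511003637, 'cx': 318.9631611628146, 'cy': 200.0932092754915, 'tool_from_camera': array([[-2.01329159e-03, -9.65473287e-01, -2.60494298e-01,
         6.62554919e+01],
       [ 9.99997756e-01, -1.77216835e-03, -1.16050860e-03,
         5.29511730e-01],
       [ 6.58800305e-04, -2.60496050e-01,  9.65474688e-01,
        -1.41997928e+02],
       [ 0.00000000e+00,  0.00000000e+00,  0.00000000e+00,
         1.00000000e+00]])}
```

View pics/scene0.png

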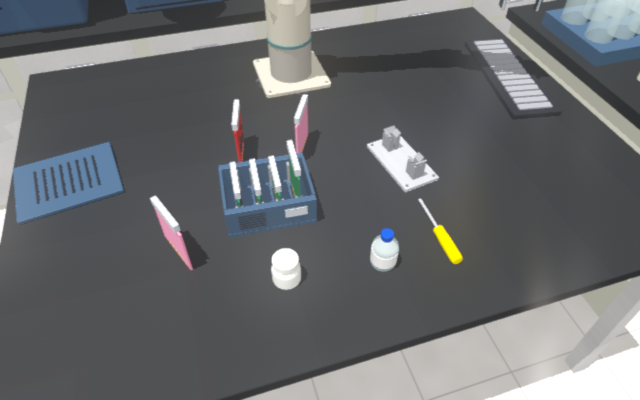

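View pics/side0.png

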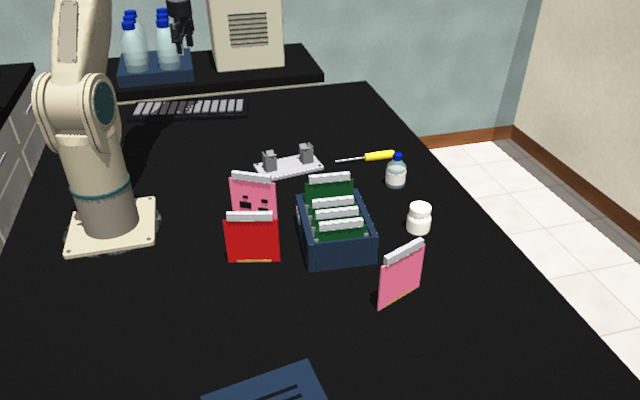

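The candidates are the green card in the module's rightmost slot (scene bar ~(294,155), side ~(330,178)), the pink cards at scene (301,125) and (172,230), and the red one at (238,130). Only the green one stands in the module and rises above its neighbours. The stand is at scene (402,160), side (288,165). I'll confirm with an enlarged crop.

```bash
python3 - <<'E'
import cv2,numpy as np
a=cv2.imread('pics/scene0.png')[85:235,210:320];b=cv2.imread('pics/side0.png')[165:275,285:385]
c=cv2.imread('pics/scene0.png')[120:195,360:445]; d=cv2.imread('pics/side0.png')[135:185,245:330]
f=lambda i,k:cv2.resize(i,None,fx=k,fy=k,interpolation=cv2.INTER_CUBIC)
o=np.zeros((600,800,3),np.uint8)
def put(i,x,y):
    h,w=i.shape[:2];h=min(h,600-y);w=min(w,800-x);o[y:y+h,x:x+w]=i[:h,:w]
put(f(a,4)[:600],0,0);put(f(b,3),445,0)   # scene x4 origin(210,85); side x3 origin(285,165)
put(f(c,2),445,335);put(f(d,2),445,490)
cv2.imwrite('pics/crop1.png',o)
E
```

```text
(no output)
```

View pics/crop1.png

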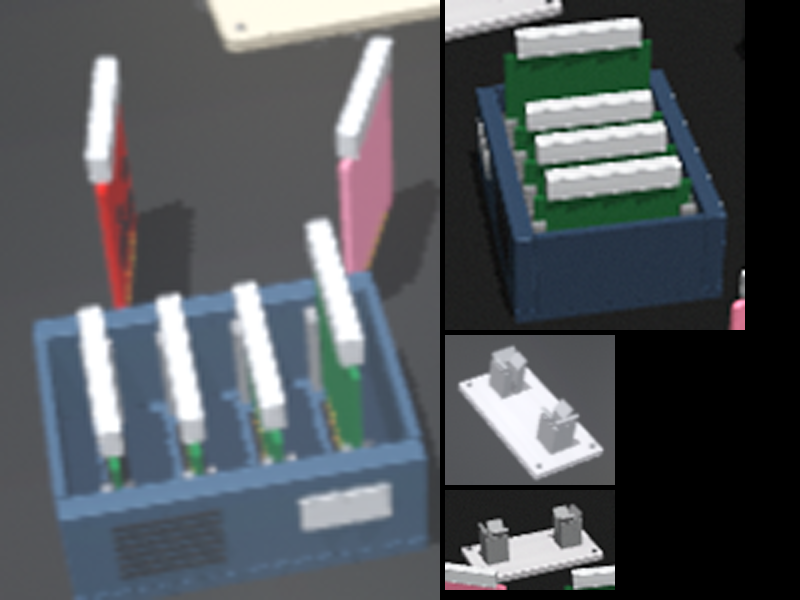

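The crop confirms it: the green tall card is in the end slot with its bar at scene (289.5,140.5) to (298,169), clearly higher than the other three. Its pink neighbour stands outside the module. Next I'll cast rays for the bar and the stand plate.

```bash
cat > h.py <<'E'
from cell import *
import cv2,numpy as np
from scipy.spatial.transform import Rotation as R
def model(n,s=None):
    m=camera_model(n);f=200/np.tan(np.radians(m['fov_y']/2))
    if n=='wrist':
        T=np.eye(4);T[:3,:3]=R.from_euler('xyz',s['tool_rot']).as_matrix();T[:3,3]=s['eef_pos'];T=T@m['tool_from_camera']
    else:T=m['pose']
    return f,m['cx'],m['cy'],T
def ray(n,uv,z,s=None):
    f,cx,cy,T=model(n,s);uv=np.atleast_2d(uv).astype(float)
    d=np.c_[(uv[:,0]-cx)/f,(uv[:,1]-cy)/f,np.ones(len(uv))]@T[:3,:3].T
    return T[:3,3]+d*((z-T[2,3])/d[:,2])[:,None]
def px(n,P,s=None):
    f,cx,cy,T=model(n,s);p=(np.atleast_2d(P)-T[:3,3])@T[:3,:3]
    return p[:,:2]/p[:,2:]*f+[cx,cy]
E
python3 - <<'E'
from h import *
np.set_printoptions(suppress=True,precision=1)
b=ray('scene',[[289.5,140.5],[297.75,169.2]],150);print('bar scene',b)
print('bar side',ray('side',[[308.7,175],[350,171.7]],150))
for n,(x0,x1,y0,y1) in(('scene',(360,445,120,195)),('side',(245,330,135,185))):
    g=cv2.imread(f'pics/{n}0.png');m=np.zeros(g.shape[:2],np.uint8)
    m[y0:y1,x0:x1]=(g[y0:y1,x0:x1].min(2)>80)*255
    if n=='side': m[176:]=0
    c=max(cv2.findContours(m,0,1)[0],key=cv2.contourArea)
    w=ray(n,cv2.convexHull(c)[:,0],12)
    if n=='scene':
        k=cv2.approxPolyDP(cv2.convexHull(c),3,True)[:,0];print(k,ray(n,k,12)[:,:2])
    else:
        k=cv2.approxPolyDP(cv2.convexHull(c),3,True)[:,0];print(k,ray(n,k,12)[:,:2])
# cage rim outer corners from crop
print('cage',ray('scene',[[210+36/4,85+322/4],[210+370/4,85+272/4],[210+428/4,85+442/4],[210+60/4,85+505/4]],80))
print('pink bar',ray('scene',[[210+378/4,85+40/4],[210+348/4,85+140/4]],140))
print('red bar',ray('scene',[[210+105/4,85+58/4],[210+98/4,85+165/4]],140))
E
```

```text
bar scene [[ 484.  -123.9  150. ]
 [ 580.3 -131.1  150. ]]
bar side [[ 482.  -125.   150. ]
 [ 581.4 -135.7  150. ]]
[[444 122]
 [444 194]
 [360 194]
 [360 120]] [[379.  350.4]
 [631.1 220.3]
 [570.1  24.4]
 [300.2 125.7]]
[[323 169]
 [298 175]
 [245 175]
 [262 151]
 [308 142]] [[581.  115.8]
 [502.2 101.7]
 [353.9 141. ]
 [424.3 270.7]
 [577.6 292.3]]
cage [[ 442.5 -288.6   80. ]
 [ 458.7  -87.7   80. ]
 [ 604.1  -95.4   80. ]
 [ 589.4 -299.5   80. ]]
pink bar [[311.6 -38.8 140. ]
 [404.7 -84.6 140. ]]
red bar [[ 279.4 -209.5  140. ]
 [ 383.8 -233.2  140. ]]
```

```bash
cat >> h.py <<'E'
def delta(P,yaw,s=None):
    s=s or read_state();M=R.from_euler('xyz',s['tool_rot']).as_matrix()
    d=(np.array(P)-s['eef_pos'])@M/1000
    dy=-(yaw-s['tool_rot'][2]);dy=(dy+np.pi/2)%np.pi-np.pi/2
    print('delta m',d.round(4),'turn',round(dy,4),'now',s['eef_pos'].round(1),s['tool_rot'].round(4),'clock',round(s['clock'],2),'F',np.round(s['force'],1),'w',round(s['width'],1))
E
python3 - <<'E'
from h import *
np.set_printoptions(suppress=True,precision=1)
print(ray('scene',[[367,145],[439.5,177],[406,191.5]],12))
delta([470,200,240],3.05)
delta([532,-128,240],3.05)
E
```

```text
[[406.5 105.9  12. ]
 [574.7 236.7  12. ]
 [595.8 135.   12. ]]
delta m [-0.4 -0.3 -0. ] turn -0.2832 now [237.7 604.4 230.5] [-3.1  0.   2.8] clock 0.1 F [-0.5 -0.5 -0.4] w 85.6
delta m [-0.5 -0.6 -0. ] turn -0.2832 now [237.7 604.4 230.5] [-3.1  0.   2.8] clock 0.1 F [-0.5 -0.5 -0.4] w 85.6
```

Call:
move_arm:
  series:
    - [[-0.045, -0.036, -0.005], -0.05]
    - [[-0.09, -0.072, -0.01], -0.1]
    - [[-0.135, -0.108, -0.02], -0.15]
    - [[-0.18, -0.145, -0.02], -0.2]
    - [[-0.225, -0.18, -0.02], -0.28]
  claw: 1

```text
clock: 0.72
eef_pos: [381.9, 352.6, 250.7]
tool_rot: [-3.14, -0.0, 3.049]
force: [0.9, 0.2, 0.5]
width: 85.4
```

```bash
sed -i "s/^def delta/np.set_printoptions(suppress=True,precision=4)\ndef delta/" h.py; python3 -c "
from h import *
delta([470,190,250],3.05)"
```

```text
delta m [-0.1028 -0.1538  0.001 ] turn -0.0007 now [381.9 352.6 250.7] [-3.1397 -0.0003  3.0493] clock 0.72 F [0.9 0.2 0.5] w 85.4
```

Call:
move_arm:
  series:
    - [[-0.033, -0.05, 0], 0]
    - [[-0.067, -0.1, 0], 0]
    - [[-0.103, -0.154, 0], 0]
    - [[-0.103, -0.154, 0], 0]
    - [[-0.103, -0.154, 0], 0]

```text
clock: 1.35
eef_pos: [469.9, 190.0, 250.8]
tool_rot: [-3.14, -0.001, 3.049]
force: [0.4, 0.2, 0.3]
width: 85.5
```

```bash
python3 -c "
from h import *
import pickle
s=read_state();g=get_image('wrist');cv2.imwrite('pics/w1.png',g);pickle.dump(s,open('w1.pkl','wb'));print(s['qd'].round(3) if hasattr(s['qd'],'round') else s['qd'])
delta([525,-128,260],3.05)"
```

```text
[-0.034 -0.001 -0.025  0.002 -0.001 -0.002  0.   ]
delta m [-0.0842 -0.3127 -0.0089] turn 0.0008 now [469.5 191.  250.8] [-3.1403 -0.0013  3.0508] clock 1.4 F [ 0.3 -0.3 -0.2] w 85.4
```

View pics/w1.png

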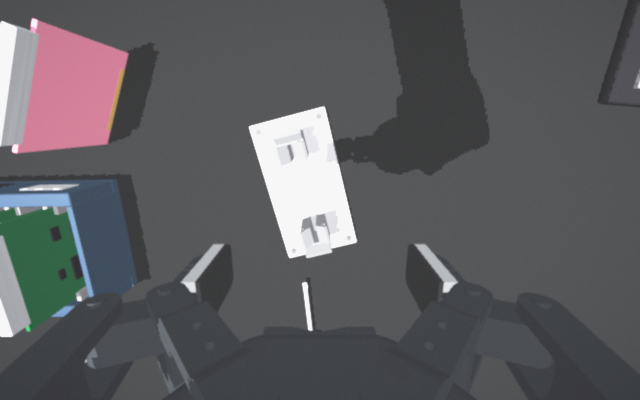

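The wrist picture shows the stand plate with corners at about (250,127), (325,107), (356,241) and (290,258). The module with the tall card is at the left edge. I'll refine the stand's pose and head for the card.

```bash
python3 - <<'E'
from h import *
import pickle
s=pickle.load(open('w1.pkl','rb'));g=cv2.imread('pics/w1.png')
m=np.zeros(g.shape[:2],np.uint8);m[95:265,240:365]=(g[95:265,240:365].min(2)>110)*255
c=max(cv2.findContours(m,0,1)[0],key=cv2.contourArea)
k=cv2.approxPolyDP(cv2.convexHull(c),4,True)[:,0];print(k.tolist())
K=np.array([[250,127],[325,107],[356,241],[290,258]])
gr=cv2.cvtColor(g,6);K=cv2.cornerSubPix(gr,K.astype(np.float32).reshape(-1,1,2),(5,5),(-1,-1),(3,40,.01))[:,0];print(K)
w=ray('wrist',K,12,s)[:,:2];print(w,w.mean(0))
print('sides',[np.linalg.norm(w[i]-w[i-1]) for i in range(4)])
for a,b in((0,3),(1,2)):d=w[b]-w[a];print('yaw',np.arctan2(d[1],d[0]))
E
```

```text
[[324, 106], [357, 241], [330, 253], [289, 258], [248, 126]]
[[247.8689 126.0489]
 [324.031  105.5848]
 [356.834  241.5602]
 [288.9165 258.0517]]
[[400.3003 105.5547]
 [384.8039 204.3088]
 [571.4342 233.9291]
 [587.7508 135.2405]] [486.0723 169.7583]
sides [np.float64(189.78655478455454), np.float64(99.96251522985303), np.float64(188.96630778348077), np.float64(100.02840222583698)]
yaw 0.1570615923453529
yaw 0.1573985896106589
```

Call:
move_arm:
  series:
    - [[-0.015, -0.055, -0.01], 0]
    - [[-0.03, -0.11, -0.02], 0]
    - [[-0.045, -0.165, -0.02], 0]
    - [[-0.06, -0.22, -0.02], 0]
    - [[-0.075, -0.275, -0.02], 0]

```text
clock: 2.02
eef_pos: [519.8, -88.7, 271.1]
tool_rot: [-3.141, -0.001, 3.055]
force: [1.0, 1.3, 0.1]
width: 85.5
```

```bash
python3 -c "
from h import *
delta([525,-128,260],3.05)"
```

```text
delta m [-0.0086 -0.0387  0.0111] turn 0.0054 now [519.8 -88.7 271.1] [-3.1413 -0.001   3.0554] clock 2.02 F [1.  1.3 0.1] w 85.5
```

Call:
move_arm:
  series:
    - [[-0.009, -0.037, 0.01], 0]
    - [[-0.009, -0.037, 0.01], 0]
    - [[-0.009, -0.037, 0.01], 0]

```text
clock: 2.4
eef_pos: [525.8, -123.6, 260.9]
tool_rot: [3.14, -0.002, 3.059]
force: [-0.5, 0.8, -0.7]
width: 85.4
```

```bash
python3 -c "
from h import *
import pickle
s=read_state();g=get_image('wrist');cv2.imwrite('pics/w2.png',g);pickle.dump(s,open('w2.pkl','wb'))
delta([530,-128,260],3.05)"
```

```text
delta m [-0.0045 -0.0042  0.0011] turn 0.0094 now [ 525.9 -123.4  261.1] [ 3.1404 -0.0012  3.0594] clock 2.45 F [0.5 0.2 0.3] w 85.4
```

View pics/w2.png

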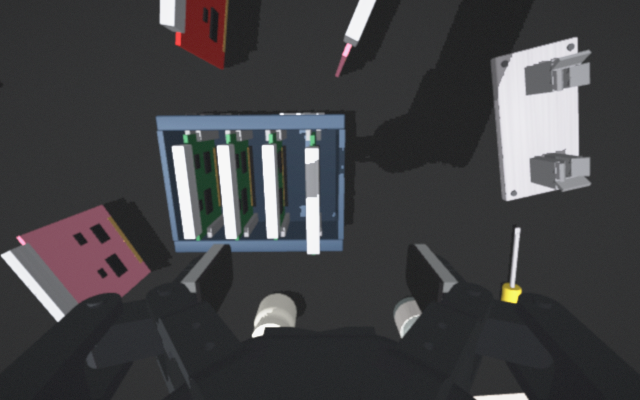

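The tall bar runs from about (312.5,148) to (313.5,253.5) in the wrist view. The three short cards are to its left and the stand is at (540,120).

```bash
python3 - <<'E'
from h import *
import pickle
s=pickle.load(open('w2.pkl','rb'));g=cv2.imread('pics/w2.png')
m=np.zeros(g.shape[:2],np.uint8);r=g[140:260,298:326].astype(int)
m[140:260,298:326]=((r.min(2)>110)&(r.max(2)-r.min(2)<25))*255
c=max(cv2.findContours(m,0,1)[0],key=cv2.contourArea);q=cv2.boxPoints(cv2.minAreaRect(c));print(cv2.minAreaRect(c))
K=np.array([[306,148],[319,148],[320,253.5],[307,254]])
for k in(K,q):
    w=ray('wrist',k,150,s)[:,:2];w=w[np.argsort(w[:,0])];a=w[:2].mean(0);b=w[2:].mean(0)
    print(w.tolist(),'mid',(a+b)/2,'len',np.linalg.norm(b-a),'yaw',np.arctan2(*(b-a)[::-1]))
E
```

```text
((312.655029296875, 200.01744079589844), (108.16258239746094, 15.409095764160156), 88.81881713867188)
[[480.5319559385618, -130.48714986192633], [481.48204776421585, -119.32690014879195], [579.6584829560447, -139.12063396137336], [580.1944809728935, -126.76750010009853]] mid [ 530.4667 -128.9255] len 99.24544115655765 yaw -0.08107024809134396
[[478.7728010991085, -132.18574352395228], [479.6283725952695, -118.95946553959526], [579.8366748454342, -140.02862343103936], [580.7554011558906, -125.41013003527856]] mid [ 529.7483 -129.146 ] len 101.34775082271345 yaw -0.07057589886583768
```

```bash
python3 -c "
from h import *
delta([530.2,-129,121],3.066)"
```

```text
delta m [-0.0049 -0.0054  0.1401] turn -0.0066 now [ 525.9 -123.4  261.1] [ 3.1404 -0.0012  3.0594] clock 2.45 F [0.5 0.2 0.3] w 85.4
```

Call:
move_arm:
  series:
    - [[-0.005, -0.0055, 0.02], -0.007]
    - [[-0.005, -0.0055, 0.05], -0.007]
    - [[-0.005, -0.0055, 0.08], -0.007]
    - [[-0.005, -0.0055, 0.09], -0.007]
    - [[-0.005, -0.0055, 0.09], -0.007]

```text
clock: 3.08
eef_pos: [530.5, -127.9, 171.2]
tool_rot: [3.14, -0.002, 3.068]
force: [0.0, -0.6, 0.2]
width: 85.3
```

```bash
python3 -c "
from h import *
delta([530.2,-129,121],3.066)"
```

```text
delta m [ 0.0001 -0.0012  0.0502] turn 0.0024 now [ 530.5 -127.9  171.2] [ 3.1399 -0.0017  3.0684] clock 3.08 F [ 0.  -0.6  0.2] w 85.3
```

Call:
move_arm:
  series:
    - [[0, -0.001, 0.02], 0]
    - [[0, -0.001, 0.04], 0]
    - [[0, -0.001, 0.05], 0]
    - [[0, -0.001, 0.05], 0]
    - [[0, -0.001, 0.05], 0]

```text
clock: 3.7
eef_pos: [531.1, -129.0, 122.1]
tool_rot: [3.14, 0.0, 3.068]
force: [0.4, 0.5, -0.2]
width: 85.8
```

Call:
move_arm:
  series:
    - [[0, 0, 0], 0]
    - [[0, 0, 0], 0]
    - [[0, 0, 0], 0]
    - [[0, 0, 0], 0]
    - [[0, 0, 0], 0]
  claw: 0

```text
clock: 4.32
eef_pos: [531.3, -129.1, 122.3]
tool_rot: [3.14, 0.001, 3.068]
force: [-1.2, -0.1, 1.6]
width: 11.0
```

Call:
move_arm:
  series:
    - [[0, 0, 0], 0]
    - [[0, 0, 0], 0]
    - [[0, 0, 0], 0]

```text
clock: 4.7
eef_pos: [531.3, -129.1, 122.3]
tool_rot: [3.14, 0.0, 3.068]
force: [-0.0, -0.4, 1.4]
width: 11.3
```

Call:
move_arm:
  series:
    - [[0, 0, -0.01], 0]
    - [[0, 0, -0.03], 0]
    - [[0, 0, -0.05], 0]
    - [[0, 0, -0.075], 0]
    - [[0, 0, -0.1], 0]

```text
clock: 5.32
eef_pos: [530.9, -129.1, 223.4]
tool_rot: [3.14, 0.0, 3.068]
force: [1.0, -0.0, -1.1]
width: 11.4
```

Call:
move_arm:
  series:
    - [[0, 0, -0.02], 0]
    - [[0, 0, -0.03], 0]
    - [[0, 0, -0.03], 0]
    - [[0, 0, -0.03], 0]

```text
clock: 5.82
eef_pos: [530.2, -129.0, 252.5]
tool_rot: [3.14, -0.002, 3.068]
force: [-0.3, -0.1, -0.5]
width: 11.2
```

```bash
python3 -c "
from h import *
import pickle
s=read_state();W=get_image('wrist');S=get_image('scene');D=get_image('side')
cv2.imwrite('pics/w3.png',W);cv2.imwrite('pics/s3.png',S);cv2.imwrite('pics/d3.png',D);pickle.dump(s,open('w3.pkl','wb'))
f=lambda i:cv2.resize(i,(400,300),interpolation=cv2.INTER_CUBIC)
cv2.imwrite('pics/c3.png',np.vstack([np.hstack([f(S[60:240,180:420]),f(D[60:300,200:520])]),cv2.resize(W,(800,500))[200:]]))
delta([486,169.8,255],3.1416+.157)"
```

```text
delta m [ 0.0662  0.2948 -0.0019] turn -0.2303 now [ 530.4 -129.1  252.5] [ 3.14   -0.0016  3.0683] clock 5.97 F [-0.7  0.3 -0.8] w 11.1
```

View pics/c3.png

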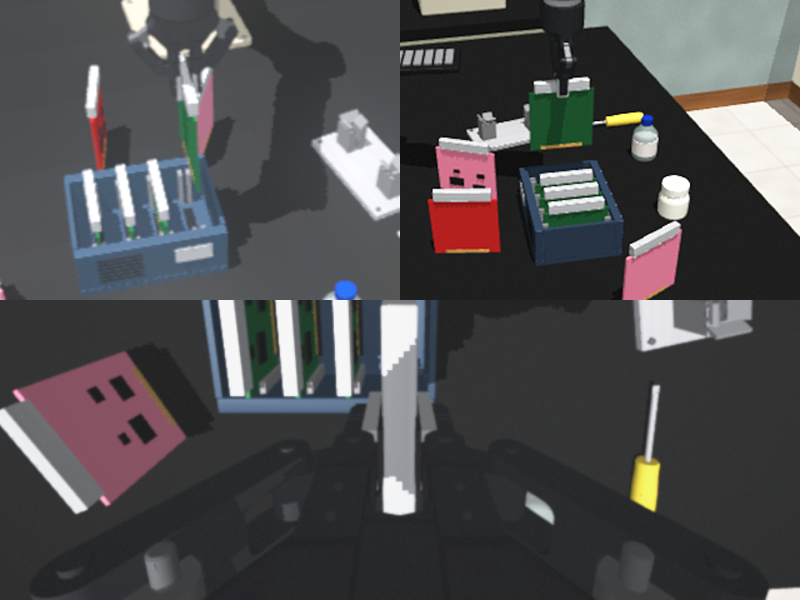

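The card is out, upright and held near the bar's middle (bar at wrist about column 320); the short cards and obstacles are unmoved. I'll measure the bar's offset in the grip.

```bash
python3 - <<'E'
from h import *
import pickle
s=pickle.load(open('w3.pkl','rb'));g=cv2.imread('pics/w3.png')
for r in (150,170,190,210,225,245,260,285,305,322,327,331):
    x=np.where((g[r,290:350].min(1)>110))[0]+290;print(r,(x.min(),x.max()) if len(x) else None)
c=g[:,318].astype(int);b=np.where((c.min(1)>110)&(c.max(1)-c.min(1)<25))[0];print('rows col318',b.min(),b.max(),b[np.where(np.diff(b)>1)[0]])
E
```

```text
150 (np.int64(311), np.int64(338))
170 (np.int64(304), np.int64(337))
190 (np.int64(305), np.int64(334))
210 (np.int64(304), np.int64(333))
225 (np.int64(306), np.int64(332))
245 (np.int64(295), np.int64(343))
260 (np.int64(291), np.int64(347))
285 (np.int64(307), np.int64(331))
305 (np.int64(306), np.int64(331))
322 (np.int64(306), np.int64(332))
327 (np.int64(306), np.int64(331))
331 (np.int64(314), np.int64(324))
rows col318 159 331 []
```

```bash
python3 - <<'E'
from h import *
import pickle
s=pickle.load(open('w3.pkl','rb'))
M=R.from_euler('xyz',s['tool_rot']).as_matrix()
t=lambda uv:((ray('wrist',uv,280,s)-s['eef_pos'])@M)
print(t([[318.9,329.5],[318.5,225],[319.,200],[318.5,159]]))
g=cv2.imread('pics/w3.png');print(g[150:176:2,318:320].tolist())
E
```

```text
[[-27.071    0.332  -27.5111]
 [ 24.3876   0.271  -27.4282]
 [ 35.2254   0.5019 -27.4104]
 [ 51.9566   0.3379 -27.3837]]
[[[132, 187, 100], [132, 188, 101]], [[132, 188, 101], [130, 186, 100]], [[108, 155, 82], [107, 155, 81]], [[64, 92, 47], [64, 93, 49]], [[106, 112, 99], [105, 110, 96]], [[127, 123, 121], [126, 122, 121]], [[129, 125, 123], [128, 124, 123]], [[226, 221, 220], [225, 220, 219]], [[247, 246, 246], [247, 246, 246]], [[247, 247, 247], [247, 247, 247]], [[247, 247, 247], [247, 247, 247]], [[247, 247, 247], [247, 247, 246]], [[247, 247, 247], [247, 247, 246]]]
```

The bar is centred in the grip within about 0.5 mm. Now to the stand.

Call:
move_arm:
  series:
    - [[0.008, 0.035, 0], -0.04]
    - [[0.02, 0.085, 0], -0.09]
    - [[0.032, 0.14, 0], -0.14]
    - [[0.045, 0.195, 0], -0.19]
    - [[0.056, 0.25, 0], -0.23]

```text
clock: 6.6
eef_pos: [492.3, 126.0, 252.7]
tool_rot: [3.14, -0.002, -2.984]
force: [1.2, 0.4, -1.9]
width: 11.2
```

```bash
python3 -c "
from h import *
delta([486,169.8,255],3.1416+.157)"
```

```text
delta m [-0.0007  0.0443 -0.0022] turn 0.0009 now [492.3 126.  252.7] [ 3.1397 -0.0016 -2.9837] clock 6.6 F [ 1.2  0.4 -1.9] w 11.2
```

Call:
move_arm:
  series:
    - [[0, 0.025, 0], 0]
    - [[-0.001, 0.044, 0], 0]
    - [[-0.001, 0.044, 0.02], 0]
    - [[-0.001, 0.044, 0.05], 0]
    - [[-0.001, 0.044, 0.05], 0]

```text
clock: 7.22
eef_pos: [484.9, 168.2, 201.0]
tool_rot: [3.141, -0.007, -2.985]
force: [0.7, 1.3, -1.6]
width: 10.6
```

```bash
python3 -c "
from h import *
s=read_state();S=get_image('scene');D=get_image('side')
cv2.imwrite('pics/s4.png',S);cv2.imwrite('pics/d4.png',D)
f=lambda i:cv2.resize(i,None,fx=4,fy=4,interpolation=cv2.INTER_CUBIC)
cv2.imwrite('pics/c4.png',np.hstack([f(S[80:220,355:455]),f(D[80:220,240:340])]))
delta([486,169.8,170],3.1416+.157)
# predicted card bottom corners at this pose
c=np.array([486,169.8]);u=np.array([np.cos(.157),np.sin(.157)]);z=s['eef_pos'][2]-112.3
P=[[*(s['eef_pos'][:2]+k*u),z] for k in(-60,60)]
print('bottom z',z,'scene',px('scene',P),'side',px('side',P))
Q=[[*(c+k*u),67] for k in(-41,41)];print('guide inner tops scene',px('scene',Q),'side',px('side',Q))"
```

```text
delta m [0.0006 0.0007 0.0332] turn -0.0003 now [486.8 169.2 203.2] [ 3.14   -0.0014 -2.9849] clock 7.33 F [ 1.2  0.3 -1.9] w 11.0
bottom z 88.66757918476394 scene [[390.9774 123.1909]
 [417.3473 151.2182]] side [[266.8302 145.7155]
 [305.5575 137.9124]]
guide inner tops scene [[394.7393 134.1098]
 [412.5144 153.2903]] side [[273.8169 150.759 ]
 [300.0197 145.3578]]
```

View pics/c4.png

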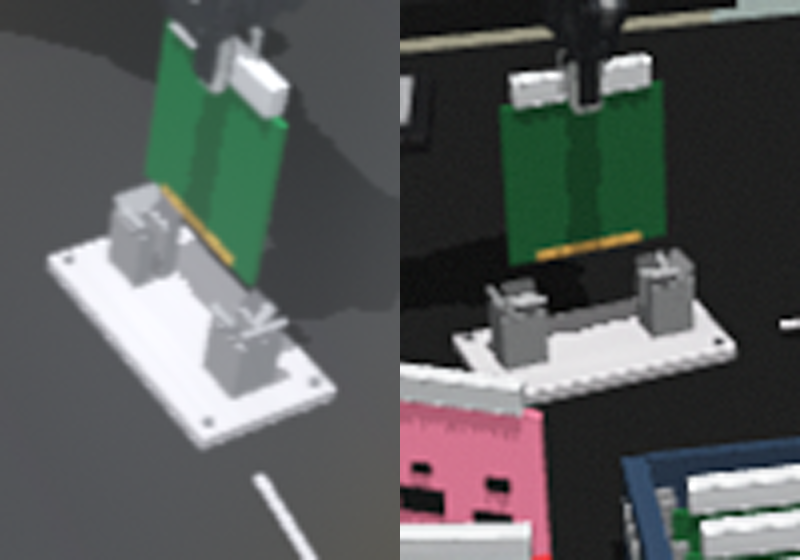

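The card is aligned over the stand: bottom corners at scene (392,126) and (417.5,151), matching the prediction within about 2.5 px. Lowering gradually.

Call:
move_arm:
  series:
    - [[0.0005, 0.0007, 0.006], 0]
    - [[0.0005, 0.0007, 0.014], 0]
    - [[0.0005, 0.0007, 0.022], 0]
    - [[0.0005, 0.0007, 0.03], 0]
    - [[0.0005, 0.0007, 0.03], 0]

```text
clock: 7.95
eef_pos: [485.6, 169.7, 172.3]
tool_rot: [3.14, -0.003, -2.985]
force: [0.4, -0.1, -0.8]
width: 11.0
```

```bash
python3 -c "
from h import *
delta([486,169.8,124.3],3.1416+.157)"
```

```text
delta m [-0.0006 -0.      0.048 ] turn -0.0002 now [485.6 169.7 172.3] [ 3.1404 -0.0031 -2.9848] clock 7.95 F [ 0.4 -0.1 -0.8] w 11.0
```

Bottom edge at ~60 mm, no contact yet.

Call:
move_arm:
  series:
    - [[0, 0, 0.005], 0]
    - [[0, 0, 0.01], 0]
    - [[0, 0, 0.016], 0]
    - [[0, 0, 0.022], 0]
    - [[0, 0, 0.022], 0]

```text
clock: 8.57
eef_pos: [485.1, 169.5, 149.8]
tool_rot: [3.141, -0.004, -2.985]
force: [0.2, 0.0, -1.2]
width: 10.6
```

```bash
python3 -c "
from h import *
delta([486,169.8,124.3],3.1416+.157)"
```

```text
delta m [-0.0011  0.0001  0.0255] turn -0.0001 now [485.1 169.5 149.8] [ 3.1407 -0.0043 -2.9847] clock 8.57 F [ 0.2  0.  -1.2] w 10.6
```

Call:
move_arm:
  series:
    - [[-0.001, 0, 0.005], 0]
    - [[-0.001, 0, 0.011], 0]
    - [[-0.001, 0, 0.017], 0]
    - [[-0.001, 0, 0.022], 0]
    - [[-0.001, 0, 0.022], 0]

```text
clock: 9.2
eef_pos: [485.6, 169.6, 127.3]
tool_rot: [3.141, -0.005, -2.985]
force: [-0.9, 0.1, -0.5]
width: 10.9
```

```bash
python3 -c "
from h import *
delta([486,169.8,124.3],3.1416+.157)"
```

```text
delta m [-0.0004  0.0002  0.003 ] turn -0.0002 now [485.6 169.6 127.3] [ 3.1409 -0.0053 -2.9848] clock 9.2 F [-0.9  0.1 -0.5] w 10.9
```

Call:
move_arm:
  series:
    - [[0, 0, 0.001], 0]
    - [[0, 0, 0.002], 0]
    - [[0, 0, 0.003], 0]
    - [[0, 0, 0.004], 0]
    - [[0, 0, 0.004], 0]

```text
clock: 9.82
eef_pos: [485.4, 169.6, 124.3]
tool_rot: [3.141, -0.005, -2.985]
force: [-2.3, -0.4, 10.1]
width: 10.9
```

Floor contact (10 N) at exactly the expected height. Check before letting go isn't needed; releasing, then backing straight up.

Call:
move_arm:
  series:
    - [[0, 0, 0], 0]
    - [[0, 0, 0], 0]
    - [[0, 0, 0], 0]
    - [[0, 0, 0], 0]
    - [[0, 0, 0], 0]
  claw: 1

```text
clock: 10.45
eef_pos: [485.5, 169.7, 124.2]
tool_rot: [3.141, -0.005, -2.985]
force: [0.4, 0.4, -0.4]
width: 85.1
```

Call:
move_arm:
  series:
    - [[0, 0, -0.02], 0]
    - [[0, 0, -0.05], 0]
    - [[0, 0, -0.08], 0]
    - [[0, 0, -0.11], 0]
    - [[0, 0, -0.11], 0]

```text
clock: 11.08
eef_pos: [487.5, 170.2, 236.3]
tool_rot: [3.14, -0.0, -2.985]
force: [0.1, 0.7, 0.2]
width: 85.2
```

```bash
python3 -c "
from h import *
import pickle
s=read_state();W=get_image('wrist');S=get_image('scene');D=get_image('side')
cv2.imwrite('pics/w5.png',W);pickle.dump(s,open('w5.pkl','wb'))
f=lambda i,w,h:cv2.resize(i,(w,h),interpolation=cv2.INTER_CUBIC)
cv2.imwrite('pics/c5.png',np.vstack([np.hstack([f(S[80:290,190:470],400,300),f(D[80:290,220:500],400,300)]),np.hstack([f(W,480,300),f(D[90:190,240:347],320,300)])]))
c=np.array([486,169.8]);u=np.array([np.cos(.157),np.sin(.157)])
P=[[*(c+k*u),152] for k in(-50,50)];print('bar expected scene',px('scene',P),'side',px('side',P),'wrist',px('wrist',P,s))
delta([486,169.8,230],3.1416+.157)"
```

```text
bar expected scene [[396.6281 105.4475]
 [419.676  128.6676]] side [[269.0946 124.7572]
 [302.1579 118.5814]] wrist [[317.8689 141.4589]
 [318.2495 260.4236]]
delta m [-0.0007  0.0003  0.0034] turn -0.0001 now [485.4 169.4 233.4] [ 3.1411 -0.0068 -2.9847] clock 11.22 F [-1.1 -0.5 -0.4] w 85.3
```

View pics/c5.png

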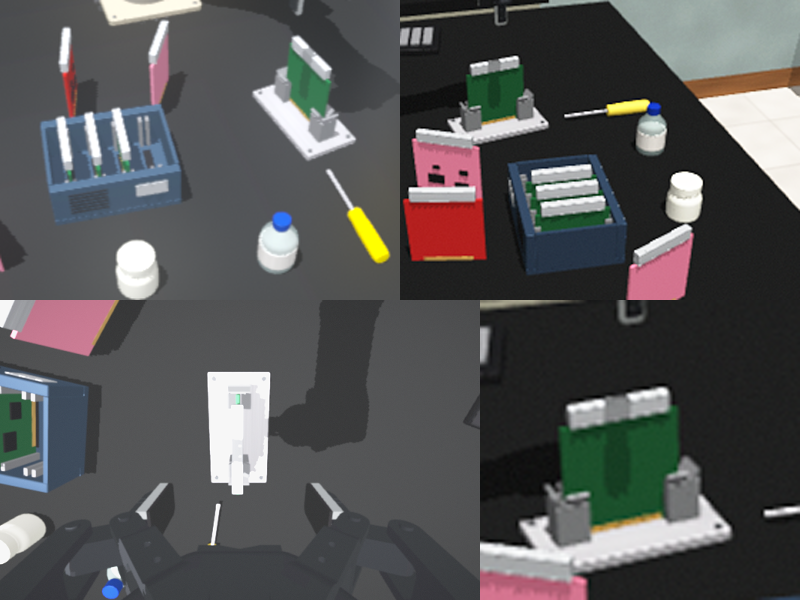

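The card stands upright between both guides with its bottom on the plate. The bar at wrist (316,139) to (316,257) compares with an expected (318,141) to (318,260). Everything else is in place and the gripper is clear.

```bash
python3 -c "
from cell import *
print(finish_job())"
```

```text
the job is handed in; nothing more can be done
None
```

The tall green card is out of the module and standing fully home in the bench stand's slot. I released it and handed the job in at about 11 s on the robot's clock; the hand-in reports no verdict.

- **Draw:** I gripped the card by the middle of its bar and lifted it straight up, to about 140 mm above the bench. That is above the module's 80 mm walls. It stayed upright in the camera views.
- **Placing:** I lowered it in small steps with no contact force until about 10 N at the floor. That came at the predicted height (TCP 124.3 mm).
- **Last checks:** After release, the bar was within about 3 px (about 2–3 mm) of where a fully seated card should appear, and upright between both guides. The short cards, bottle, screwdriver and jar looked unmoved by eye; I did not measure them. The gripper is open and clear, with wrist force near zero.

None of the checks failed. The largest mismatch was about 2.5 px at one bottom corner just before lowering, and it did not affect the fit.

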